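# Tamp the sprung plate of the tile press home

## Task

The sprung metal plate in the tile press has popped up and lies crooked. Take the wooden tamper by its handle and press the plate down with the tamper's flat foot, squarely, until it is fully down on its stop and level, and keep leaning on it there firmly but not violently for half a second (some 15 to 25 N). Then lift the tamper out and set it down upright in its tray without dropping it; do not touch the plate with the fingers and leave the other things where they are.

Things in the scene. Friction and masses are not known exactly. Their poses are not given: they have to be found in the camera images.
- tamper_handle (a point): Grasp point of the loose wooden tamper, on its axis 90 mm above the underside of its foot. The tamper stands upright: flat rectangular foot 64 (its x) x 100 (its y) x 18 high, then a square upright handle 28 x 28 with sides along its x and y, ending 125 mm above the underside. About 0.4 kg. z up the handle.
- tamper_foot (a point): Centre of the tamper's flat underside; same axes as the handle.
- tamper: The whole tamper; its origin and axes are those of tamper_foot.
- tile_press: Fixed tile press: open-topped pale wooden frame with dark corner brackets, 132 (x) x 164 (y) x 70 high, origin under its centre, z up. Its well, open at the top, is 88 (x) x 120 (y), so the tamper's foot enters with its long side along the press's y (12 mm play in x, 10 mm in y on each side; either way round). In it is the sprung metal plate.
- press_plate: The metal plate in the press's well, 84 (x) x 116 (y) x 8 thick; origin at the centre of its top face, axes as the press when level, z its normal. At the start it is popped up (top 52 to 60 mm above the counter) and lies crooked, up to about 8 degrees. It swivels on its middle against a little friction and stays at the tilt it is left with; a flat foot pressed on it turns it flat to the foot.
- plate_top (a point): Centre of the plate's top face, z its normal.
- plate_slide (a joint): How far the plate is pressed down: 0 popped up, 0.022 (m) fully down on its hard stop. An over-centre spring resists with up to about 15 N (let go before 18 mm and it springs back up); past 18 mm it snaps to the stop and stays down by itself. The height of the stop in the frame is set differently each time, by up to 4 mm either way.
- tamper_tray: Fixed shallow wooden tray, outside 100 (x) x 136 (y) x 16 high, walls 6 thick, floor 6 above the counter; origin under its centre. Inside 88 x 124, so the tamper's foot stands in it with its long side along the tray's y, either way round.
- test_pinch_pot: Bystander: small cream pinch pot 60 x 64 x 38; origin under its centre. Leave it alone.
- slip_pot: Bystander: squat pale pot 67 x 67 x 34; origin under its centre. Leave it alone.
- water_pot: Bystander: speckled pot 68 x 69 x 63; origin under its centre. Leave it alone.

How it is judged (in metres and radians):
On the way:
1. the tamper presses the plate on its stop, level, with at least 8 N for 0.3 s (value of joint plate_slide above 0.02 m and angle between plate_top's own z axis and vertical below 0.035 rad and contact force between tamper and press_plate above 8 N), for 0.3 s.
At the end, for the whole second after the job is handed in: The plate is down within 2 mm of its stop and within 2 degrees of level by itself; the tamper stands upright (within 3 degrees) and still on the tray's floor, its foot within 25 mm of the tray's centre (value of joint plate_slide above 0.02 m and angle between plate_top's own z axis and vertical below 0.035 rad and z of tamper_foot in the frame of tamper_tray between 0.003 and 0.01 m and horizontal distance between tamper_foot and tamper_tray below 0.025 m and angle between tamper_foot's own z axis and vertical below 0.06 rad and linear speed of tamper below 0.02 m/s); the robot touches nothing.
It fails at once if the tamper is driven into the plate with more than 100 N (contact force between tamper and press_plate above 100 N).
It fails at once if the tamper is dropped (falls free of the fingers by more than about 13 mm) (contact force between the fingers and tamper below 0.2 N and linear speed of tamper above 0.5 m/s).
It fails at once if the fingers press the plate (contact force between the fingers and press_plate above 1 N).
It fails at once if a bystander is shifted by more than 25 mm (distance of any of test_pinch_pot, slip_pot, water_pot from where it was at the start of the episode above 0.025 m).
It also fails if it takes over 54 s, if anything falls off the work surface, if the arm or the gripper's body presses on something with over 40 N, if the wrist force passes 120 N, or if a joint passes its speed limit or range.

## Robot

A 6-joint arm with a two-finger parallel gripper is mounted at the origin on a cart in front of the work surface, level with it; the furniture and walls round the work are solid. World frame = base frame: x ahead of the robot, y to its left, z up, the work surface at z = 0. Lengths are in m, angles in degrees, forces in N, time in s.
With the tool pointing down it reaches from about 0.4 to 0.825 m from the base axis. Payload 7 kg.
Tool frame: the origin (TCP) lies on the centre line of the jaws, within the pads' length; the fingertips stand 17 mm ahead of it and the grasp point (between the pads) lies 2 mm behind it; z points along the fingers, y is the direction in which the jaws open and shut (so a half turn about z gives the same grasp; the last joint's range is limited). The gripper opens to 88 mm and grips with 3 to 60 N. Pads are 19 mm wide; open, the fingers measure 130 mm over their backs; the gripper's body (78 mm by 193 mm) begins 47 mm behind the grasp point.
Start: joints at [-47.263, 20.546, 0.682, 0, -70.136, -16.507], TCP at [0.298, -0.605, 0.244] pointing down, gripper open.
Joint ranges: [-176.03, 176.03], [-82.01, 121.73], [-58.28, 71.71], [-173.87, 95.51], [-174.79, -0.11], [-173.66, 173.66]. Speed limits (degrees/s): [136.94, 136.94, 172.46, 180, 180, 180].

## Interface

Orientations are given as [roll, pitch, yaw] about the fixed x, y, z axes, in that order (R = Rz(yaw) Ry(pitch) Rx(roll)).
In Python, from plant import telemetry, vision, close_job, recognise, silhouettes, place_of gives the robot as it stands.
- The arm moves only by the shell command python3 -m handwheel 'ROWS'. ROWS is JSON, a list that holds one entry, the list of rows, each a list of 5 numbers: the shift along the tool's x, y, z in m, then the turn about the tool's z in rad, then the closure, from 0 (fully open) to 1 (shut). In form: [[[tx, ty, tz, yaw, gripper], ...]]. A call has 1 to 20 rows; each row shifts and turns the commanded pose from where the row before left it, along the tool's axes as they then stand; what a row does not reach is not made up. A row lasts 1/12 s, in which the tool goes at most 41.7 mm and 7.16 degrees, less where a joint would pass 70% of its speed; a pose out of reach is approached as far as the arm can. A call with a gripper value outside its range is refused whole. The fingers move at their own pace and stop on an object; the grip force is fixed at half the most. Time passes only in rows, so rows that do not move let the fingers close. It gives the time, the measured TCP pose, the force and the opening at its end, in the units of the state.
- telemetry.get_obs(): the state, without advancing time (a new reading comes with each control period).
- vision.snapshot(name): name is "scene" or "side" or "wrist"; returns a dict with "color" (420x560x3 uint8, red, green, blue), "mtx" (3x3 intrinsics, pixels), "cam_to_world" (4x4, takes a point from camera to world coordinates); the wrist camera has in their place "tool_from_camera" (4x4, takes a point from camera to tool coordinates, whose origin is the TCP and whose axes are the flange's). Camera axes: x right, y down, z forward; pixel columns grow to the right and rows downward; lengths in m; the calibration is good to about 2 mm. A picture is of the moment at which its call begins: read the wrist's pose just before it. There is no depth.
- close_job(): hands the job in, once; it reports no verdict.
Trained networks look in a picture, given as the dict that the camera call returned (one of the last four; its "shot" number tells which), for a name from the list of things; names that differ only in an ending like _2 or _b are one class to them, and where a whole thing is asked for, a point or a joint stands for the part that bears it (a point fixed in the world has none). Each returns a list of dicts, best first, with "conf" (0 to 1); they miss things now and then, are a little off and sometimes report something else, mostly with a low value. They report only what shows in the picture. A call takes as long as a camera call.
- recognise(name, picture): "xy" ([column, row] in pixels, amid what is visible of it).
- silhouettes(name, picture): "region" (420x560 bool, what is visible of it) and "xy" ([column, row] in pixels, amid what is visible of it).
- place_of(name, picture): "xy" ([column, row] in pixels: a listed point, or the origin of a listed thing).
The state is a dict: "clock": time; "joint_pos": joint angles; "qvel": joint speeds; "tau": joint torques, N m; "tool_pos": TCP position; "orientation": TCP orientation; "force": force on the tool from outside, world axes, zero at the start; "moment": the same for the moment, N m; "opening": finger opening in m.
Only numpy, scipy, OpenCV 4.12 (cv2) and the standard library are available. Lean on these libraries where they do the work, as an engineer would, in place of code of your own. Each camera call takes 0.05 s, during which the arm holds its last target.

## Working session

There is one attempt and no reset: what is moved stays moved. The work goes in short steps, Python scripts to look and compute and a shell command to move; the robot and the scene stay as the last step left them, time stands still between calls to the robot, and variables do not carry over. Pictures are saved under pics/ and viewed, and the job is handed in when it is done.

```bash
ls; mkdir -p pics
cat > h.py <<'E'
import numpy as np, cv2
from plant import telemetry, vision, recognise, silhouettes, place_of
E
python3 - <<'E'
from h import *
print(telemetry.get_obs())
for n in ("scene","side","wrist"):
    p=vision.snapshot(n); cv2.imwrite(f"pics/{n}0.png",p["color"][:,:,::-1])
    print(n,p["mtx"],p.get("cam_to_world",p.get("tool_from_camera")),p["shot"])
    for t in ["tamper_handle","tamper_foot","tile_press","plate_top","tamper_tray","test_pinch_pot","slip_pot","water_pot"]:
        print(t,[(np.round(d["xy"],1),round(d["conf"],2)) for d in place_of(t,p)][:3])
E
```

```text
pics
{'clock': 0.0, 'joint_pos': array([-4.72637183e+01,  2.05911177e+01,  6.34178342e-01, -1.80362821e-02,
       -7.01358395e+01, -1.65072545e+01]), 'qvel': array([-0.04534239, -0.01821998, -0.02693197,  0.03891099,  0.01731897,
        0.07144159]), 'tau': array([ 7.18160645e-04, -5.82719135e+01,  2.93056458e+01,  6.99729368e+00,
        6.92753209e-03, -1.71849083e-04]), 'tool_pos': array([ 0.29809541, -0.60510557,  0.24263587]), 'orientation': array([ 1.79906227e+02, -1.01076882e-02, -1.53777107e+02]), 'force': array([ 0.20068087, -0.18938114, -0.1918197 ]), 'moment': array([0.05419133, 0.01939695, 0.02482907]), 'opening': 0.08755154578957865}
scene [[534.06496753   0.         282.5738529 ]
 [  0.         534.06496753 214.93869722]
 [  0.           0.           1.        ]] [[-0.51357033 -0.45782916  0.72569827 -0.54591084]
 [-0.85803576  0.26959734 -0.43714061  0.47735035]
 [ 0.0044894  -0.84717751 -0.53129098  0.86752875]
 [ 0.          0.          0.          1.        ]] 1
tamper_handle [(array([362.1, 208.3]), 0.67)]
tamper_foot [(array([360.6, 237.3]), 0.67)]
tile_press [(
[... 813 characters left out ...]
ch_pot []
slip_pot [(array([346.4, 197.4]), 0.56)]
water_pot [(array([169.4, 275.9]), 0.56)]
wrist [[335.31530556   0.         273.46111331]
 [  0.         335.31530556 207.87887648]
 [  0.           0.           1.        ]] [[ 5.15392670e-04 -9.53598992e-01 -3.01079221e-01  8.13697902e-02]
 [ 9.99999714e-01  3.25001287e-04  6.82450361e-04  7.42226068e-04]
 [-5.52932842e-04 -3.01079487e-01  9.53598887e-01 -1.41308246e-01]
 [ 0.00000000e+00  0.00000000e+00  0.00000000e+00  1.00000000e+00]] 3
tamper_handle []
tamper_foot [(array([308.9, 334. ]), 0.69), (array([389., 331.]), 0.65)]
tile_press []
plate_top []
tamper_tray []
test_pinch_pot []
slip_pot [(array([308.5, 329. ]), 0.97)]
water_pot []
```

View pics/scene0.png

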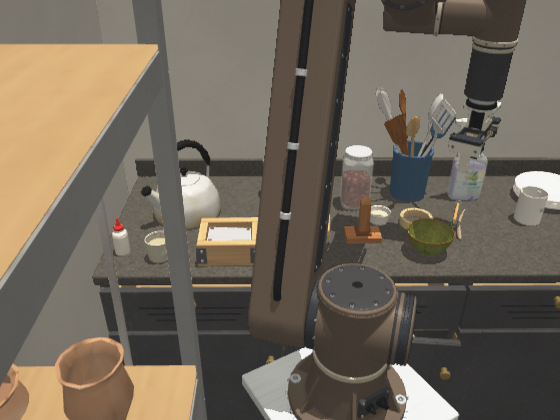

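View pics/side0.png

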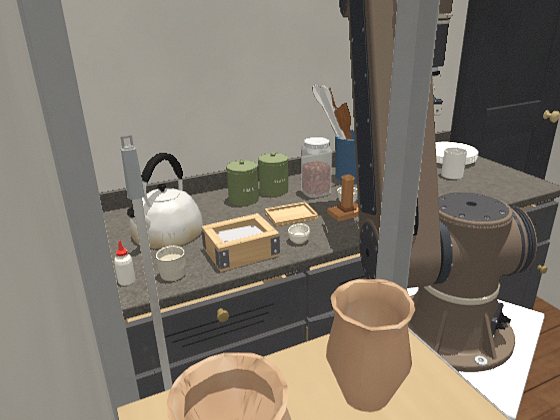

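View pics/wrist0.png

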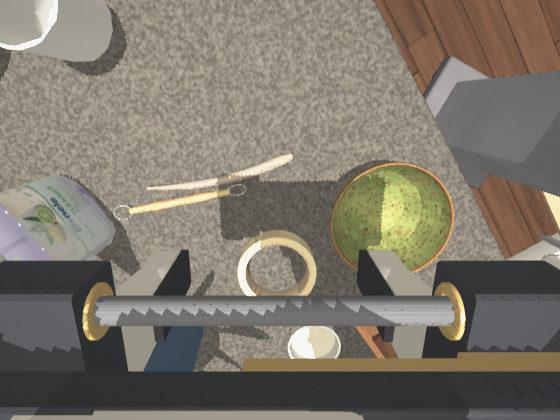

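The scene view shows the tamper at about (363,220), the press at (228,240) and the kettle behind it. The side view shows the press at (240,240), the tray at (291,213), the pinch pot at (299,234) and the tamper at (348,200). In the wrist view only the slip pot and other bystanders are useful. Next I triangulate.

```bash
cat >> h.py <<'E'
def Rot(o):
    from scipy.spatial.transform import Rotation as R
    return R.from_euler('xyz',o,degrees=True).as_matrix()
def T_of(p,obs=None):
    if "cam_to_world" in p: return np.array(p["cam_to_world"])
    T=np.eye(4);T[:3,:3]=Rot(obs["orientation"]);T[:3,3]=obs["tool_pos"]
    return T@np.array(p["tool_from_camera"])
def ray(p,uv,T):
    d=T[:3,:3]@np.linalg.inv(p["mtx"])@np.array([uv[0],uv[1],1.]); return T[:3,3],d/np.linalg.norm(d)
def onz(p,uv,z,T):
    o,d=ray(p,uv,T); return o+d*(z-o[2])/d[2]
def tri(rays):
    A=np.zeros((3,3));b=np.zeros(3)
    for o,d in rays:
        P=np.eye(3)-np.outer(d,d);A+=P;b+=P@o
    x=np.linalg.solve(A,b);return x,[np.linalg.norm(np.cross(x-o,d)) for o,d in rays]
def proj(p,X,T):
    c=np.linalg.inv(T)@np.append(X,1); u=p["mtx"]@c[:3]; return u[:2]/u[2]
def shot(n):
    o=telemetry.get_obs(); p=vision.snapshot(n); return p,T_of(p,o),o
E
python3 - <<'E'
from h import *
a,Ta,_=shot("scene"); b,Tb,_=shot("side")
for t,z in [("tamper_handle",.09),("tamper_foot",0),("tile_press",0),("plate_top",.055),("tamper_tray",0),("test_pinch_pot",0),("slip_pot",0),("water_pot",0)]:
    A=place_of(t,a);B=place_of(t,b);r=[]
    if A: r.append(ray(a,A[0]["xy"],Ta)); print(t,"A z",onz(a,A[0]["xy"],z,Ta).round(4))
    if B: r.append(ray(b,B[0]["xy"],Tb)); print(t,"B z",onz(b,B[0]["xy"],z,Tb).round(4))
    if len(r)==2: print("   tri",*tri(r))
E
```

```text
tamper_handle A z [ 0.432  -0.3731  0.09  ]
tamper_handle B z [ 0.426  -0.3681  0.09  ]
   tri [ 0.42811289 -0.37041     0.0906455 ] [np.float64(0.0019526853373154525), np.float64(0.0019526853373157053)]
tamper_foot A z [ 0.4192 -0.3668  0.    ]
tamper_foot B z [ 0.4302 -0.3824 -0.    ]
   tri [ 0.41956952 -0.36535985  0.00537281] [np.float64(0.004268913937457279), np.float64(0.0042689139374577105)]
tile_press A z [ 0.5617 -0.0241 -0.    ]
tile_press B z [ 0.5519 -0.0121  0.    ]
   tri [ 0.56583761 -0.02644177 -0.00776289] [np.float64(0.0035639268404291475), np.float64(0.003563926840429116)]
plate_top A z [ 0.5483 -0.0188  0.055 ]
plate_top B z [ 0.555  -0.0219  0.055 ]
   tri [ 0.55286825 -0.02054695  0.05412932] [np.float64(0.0020586234511675737), np.float64(0.002058623451167431)]
tamper_tray B z [ 0.5535 -0.2666  0.    ]
test_pinch_pot B z [ 0.4642 -0.1729  0.    ]
slip_pot A z [ 0.4515 -0.4689  0.    ]
slip_pot B z [ 0.4706 -0.4616  0.    ]
   tri [ 0.48615784 -0.49934637 -0.02320572] [np.float64(0.005304444941754523), np.float64(0.005304444941754273)]
water_pot A z [0.6263 0.1541 0.    ]
water_pot B z [0.6265 0.1625 0.    ]
   tri [ 0.64171592  0.14984348 -0.01190332] [np.float64(0.00037429200435582356), np.float64(0.0003742920043558345)]
```

Run:
```python
from h import *
a,Ta,_=shot("scene"); b,Tb,_=shot("side")
for n,uv,z in [("crock base",(408,198),0),("jar base",(355,206),0),("crock top",(412,148),.14),("bowl",(430,250),0),("bottle base",(466,197),0),("cream ring",(416,222),0),("handle top",(364,198),.125)]: print(n,onz(a,uv,z,Ta).round(3))
o=telemetry.get_obs(); R=Rot(o["orientation"]); print(R.round(3))
print((R.T@(np.array([.428,-.371,.26])-o["tool_pos"])).round(4))
from cv2 import resize
c=a["color"][150:280,150:500][:,:,::-1]; cv2.imwrite("pics/sc1.png",cv2.resize(c,None,fx=2.2,fy=2.2,interpolation=2))
c=b["color"][80:300,100:420][:,:,::-1]; cv2.imwrite("pics/sd1.png",cv2.resize(c,None,fx=2.4,fy=2.4,interpolation=2))
```

```text
crock base [ 0.522 -0.638  0.   ]
jar base [ 0.569 -0.46   0.   ]
crock top [ 0.584 -0.687  0.14 ]
bowl [ 0.275 -0.495  0.   ]
bottle base [ 0.431 -0.805  0.   ]
cream ring [ 0.402 -0.561  0.   ]
handle top [ 0.43  -0.372  0.125]
[[-0.897 -0.442 -0.   ]
 [-0.442  0.897 -0.   ]
 [ 0.    -0.    -1.   ]]
[-0.22    0.153  -0.0164]
```

View pics/sd1.png

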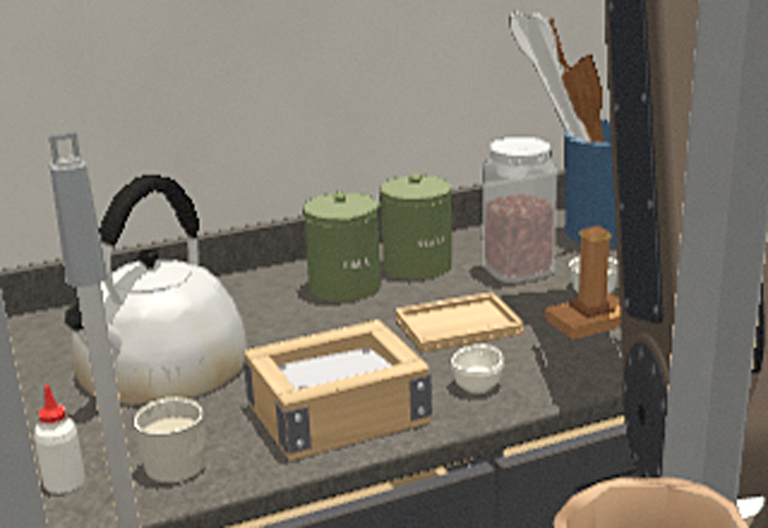

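View pics/sc1.png

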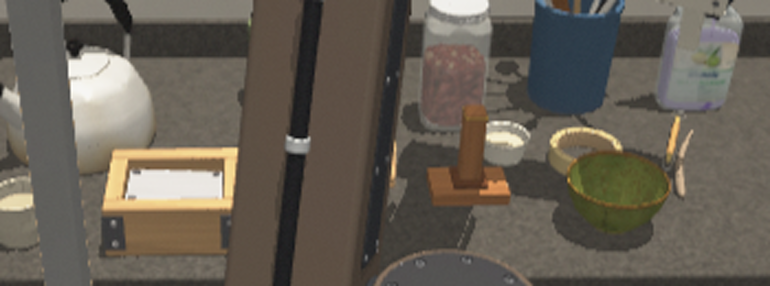

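```bash
python3 -m handwheel '[[[-0.0275,0.019,-0.005,0,0],[-0.0275,0.019,-0.005,0,0],[-0.0275,0.019,-0.005,0,0],[-0.0275,0.019,-0.005,0,0],[-0.0275,0.019,-0.005,0,0],[-0.0275,0.019,-0.005,0,0],[-0.0275,0.019,-0.005,0,0],[-0.0275,0.019,-0.005,0,0],[0,0,0,0,0],[0,0,0,0,0]]]'
python3 - <<'E'
from h import *
p,T,o=shot("wrist"); print(o["tool_pos"],o["orientation"],o["clock"])
cv2.imwrite("pics/w1.png",p["color"][:,:,::-1])
for t,z in [("tamper_handle",.09),("tamper_foot",0),("tile_press",0),("tamper_tray",0),("slip_pot",0),("test_pinch_pot",0)]:
    for d in place_of(t,p)[:2]: print(t,np.round(d["xy"],1),round(d["conf"],2),onz(p,d["xy"],z,T).round(4))
E
```

```text
clock: 3.18
tool_pos: [0.4295, -0.3706, 0.2843]
orientation: [-179.9, 0.1, -153.6]
force: [0.8, -1.0, 0.0]
opening: 0.0876
[ 0.42953762 -0.3705816   0.28432567] [-1.79937288e+02  5.54731702e-02 -1.53586708e+02] 3.1833
tamper_handle [280.6 177.4] 0.67 [ 0.419  -0.3669  0.09  ]
tamper_foot [277.7 163.4] 0.61 [ 0.4212 -0.3679  0.    ]
tamper_tray [296.7 282.8] 0.73 [ 0.5629 -0.2663  0.    ]
slip_pot [195.4 161.1] 0.98 [ 0.4653 -0.4632  0.    ]
test_pinch_pot [407.1 254.8] 0.84 [ 0.4554 -0.1491  0.    ]
```

View pics/w1.png

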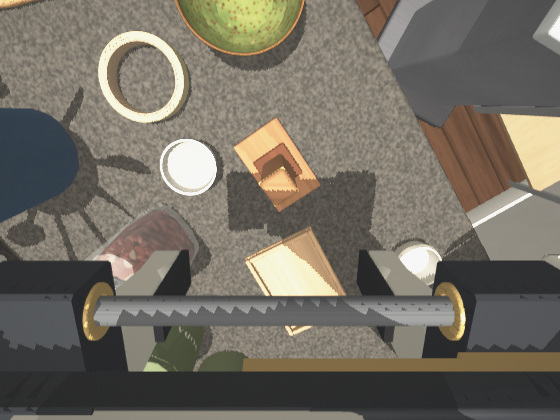

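The wrist view shows the tamper foot with corners near (277,117), (234,150), (281,210) and (320,180), the handle top near (280,180), and part of the tray at (295,270). I'll zoom in for the yaw.

Run:
```python
from h import *
p,T,o=shot("wrist")
c=p["color"][100:340,220:360][:,:,::-1]; c=cv2.resize(c,None,fx=2.5*1.6,fy=2.5,interpolation=2) if 0 else cv2.resize(p["color"][100:230,210:350][:,:,::-1],None,fx=4.5,fy=4.5,interpolation=2)
cv2.imwrite("pics/w1z.png",c)
for n in ["tamper","tamper_tray"]:
    s=silhouettes(n,p)
    if s:
        m=s[0]["region"].astype(np.uint8); cs,_=cv2.findContours(m,0,2); k=max(cs,key=cv2.contourArea)
        pts=cv2.approxPolyDP(k,4,True)[:,0]; print(n,s[0]["conf"],pts.tolist())
        for q in pts: print(onz(p,q,.018,T).round(4))
```

```text
tamper 0.66 [[274, 120], [235, 150], [282, 212], [320, 184]]
[ 0.3721 -0.3981  0.018 ]
[ 0.4242 -0.4249  0.018 ]
[ 0.4696 -0.3388  0.018 ]
[ 0.416  -0.3128  0.018 ]
tamper_tray 0.95 [[345, 292], [311, 229], [246, 260], [265, 294]]
[ 0.5352 -0.2086  0.018 ]
[ 0.4737 -0.2946  0.018 ]
[ 0.5512 -0.3517  0.018 ]
[ 0.5867 -0.3064  0.018 ]
```

View pics/w1z.png

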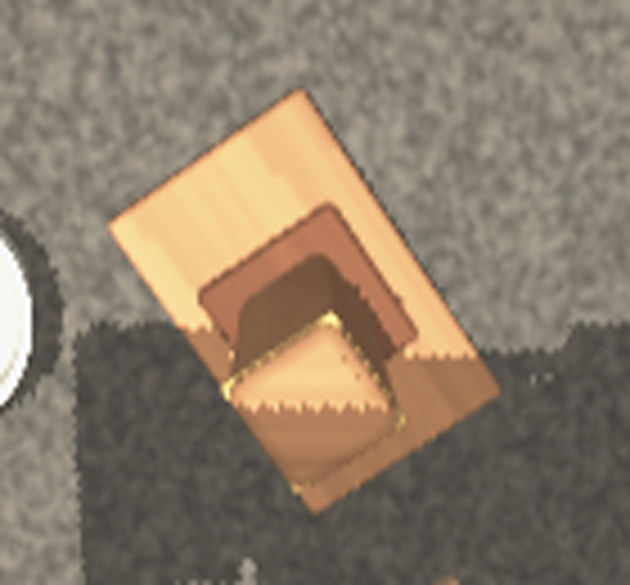

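Run:
```python
from h import *
p,T,o=shot("wrist")
F=[onz(p,(np.array(q)/4.5+[210,100]),.018,T)[:2] for q in [(300,90),(108,225),(316,514),(500,392)]]
H=[onz(p,(np.array(q)/4.5+[210,100]),.125,T)[:2] for q in [(330,315),(225,388),(298,490),(403,420)]]
for Q in (F,H):
    Q=np.array(Q); print(Q.round(4).tolist(),Q.mean(0).round(4))
    for i in range(4):
        d=Q[(i+1)%4]-Q[i]; print(np.linalg.norm(d).round(4), np.degrees(np.arctan2(d[1],d[0])).round(1))
```

```text
[[0.371, -0.3951], [0.4251, -0.4257], [0.4736, -0.3391], [0.4192, -0.3093]] [ 0.4222 -0.3673]
0.0622 -29.5
0.0992 60.7
0.0621 151.3
0.0984 -119.3
[[0.4033, -0.3735], [0.4263, -0.3859], [0.4393, -0.3629], [0.4162, -0.3502]] [ 0.4213 -0.3681]
0.0261 -28.5
0.0265 60.6
0.0263 151.2
0.0266 -119.0
```

Run:
```python
from h import *
b,Tb,_=shot("side")
def ed(Q):
    Q=np.array(Q)[:,:2]; print(Q.round(3).tolist(),Q.mean(0).round(4))
    for i in range(4):
        d=Q[(i+1)%4]-Q[i]; print(np.linalg.norm(d).round(4), np.degrees(np.arctan2(d[1],d[0])).round(1))
f=lambda q:np.array(q)/2.4+[100,80]
ed([onz(b,f(q),.07,Tb) for q in [(245,355),(378,322),(430,382),(283,407)]])
ed([onz(b,f(q),.016,Tb) for q in [(396,319),(487,294),(523,322),(430,348)]])
for n,q in [("can1",(345,298)),("can2",(420,276)),("kettle",(160,400)),("jar",(520,280))]: print(n,onz(b,f(q),0,Tb).round(3))
for n,q in [("can1t",(340,195)),("can2",(415,178)),("jart",(520,142))]: print(n,onz(b,f(q),.12,Tb).round(3))
```

```text
[[0.639, 0.035], [0.566, -0.109], [0.435, -0.023], [0.529, 0.098]] [5.424e-01 2.000e-04]
0.1613 -117.1
0.1565 146.8
0.1537 52.1
0.1268 -29.9
[[0.621, -0.217], [0.564, -0.342], [0.481, -0.294], [0.539, -0.173]] [ 0.551  -0.2566]
0.1382 -114.4
0.0958 149.7
0.1342 64.4
0.0926 -27.9
can1 [ 0.738 -0.26   0.   ]
can2 [ 0.694 -0.375  0.   ]
kettle [0.744 0.073 0.   ]
jar [ 0.568 -0.437  0.   ]
can1t [ 0.786 -0.32   0.12 ]
can2 [ 0.74  -0.433  0.12 ]
jart [ 0.7  -0.66  0.12]
```

Run:
```python
from h import *
o=telemetry.get_obs(); print(o["joint_pos"].round(1))
R=Rot(o["orientation"])
print((R.T@(np.array([.425,-.369,.20])-o["tool_pos"])).round(4))
```

```text
[-21.2   9.1  -9.6  -0.  -71.3 -42.6]
[0.0015 0.0043 0.0835]
```

```bash
python3 -m handwheel '[[[0,0,0.005,0.121,0],[0,0,0.005,0.121,0],[0,0,0.005,0.121,0],[0,0,0.005,0.121,0],[0,0,0.005,0.121,0],[0,0,0.005,0.121,0],[0,0,0.005,0.121,0],[0,0,0.005,0.121,0],[0,0,0,0,0],[0,0,0,0,0]]]'
python3 - <<'E'
from h import *
p,T,o=shot("wrist"); print(o["tool_pos"],o["orientation"],o["clock"],o["joint_pos"].round(1))
cv2.imwrite("pics/w2.png",p["color"][:,:,::-1])
E
```

```text
clock: 4.62
tool_pos: [0.4284, -0.3719, 0.2435]
orientation: [-180.0, -0.0, 151.0]
force: [0.8, 0.1, 0.0]
opening: 0.0875
[ 0.42838007 -0.37194589  0.24348435] [-1.79992771e+02 -2.45767614e-02  1.50985756e+02] 4.6167 [-21.2  10.5 -13.2   0.  -66.4 -97.8]
```

View pics/w2.png

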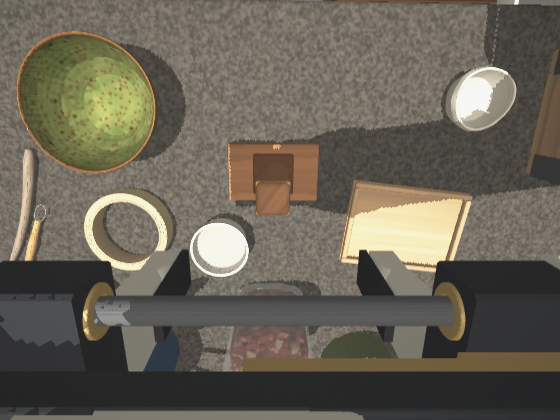

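The tamper is now square to the jaws, with the foot at (229–319,143–203) and the handle top at about (273,198). The tray corners are near (357,181), (471,193) and (341,263).

Run:
```python
from h import *
p,T,o=shot("wrist")
cv2.imwrite("pics/w2a.png",cv2.resize(p["color"][130:230,215:335][:,:,::-1],None,fx=6,fy=6,interpolation=2))
cv2.imwrite("pics/w2b.png",cv2.resize(p["color"][170:290,330:480][:,:,::-1],None,fx=5,fy=5,interpolation=2))
```

```text
(no output)
```

View pics/w2a.png

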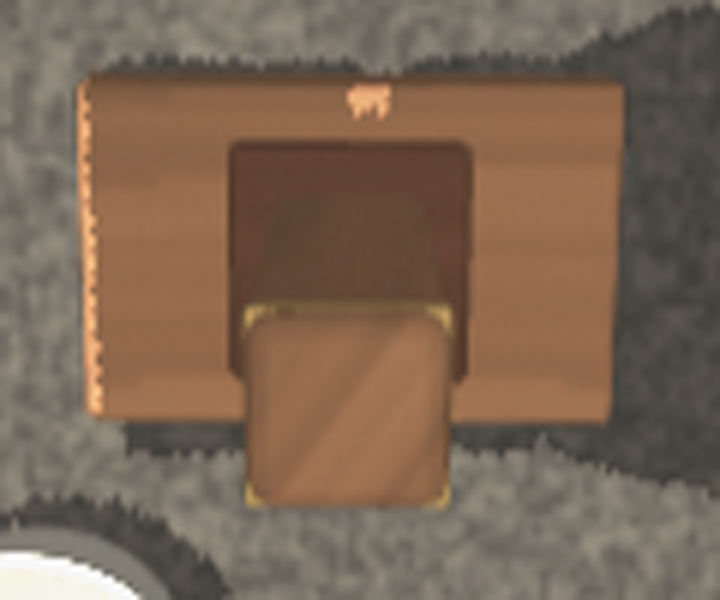

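View pics/w2b.png

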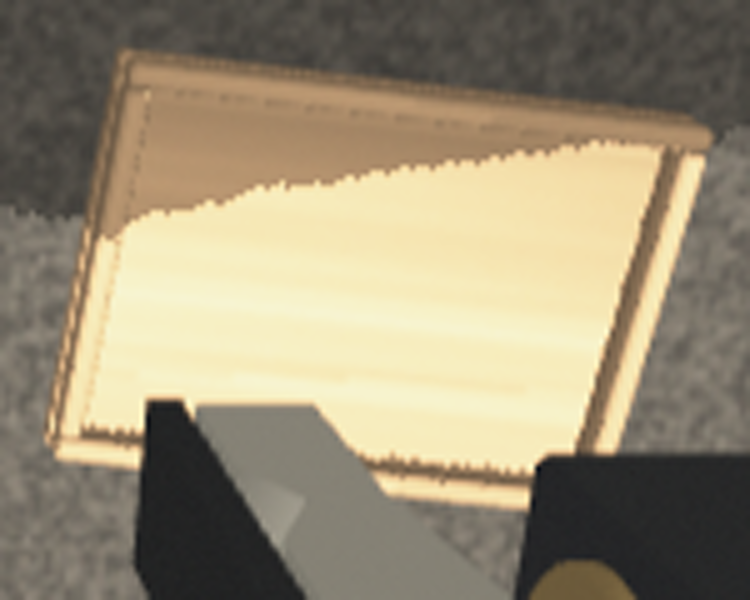

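```bash
cat >> h.py <<'E'
def ed(Q):
    Q=np.array(Q)[:,:2]; print("C",((Q[0]+Q[2])/2).round(4),Q.mean(0).round(4),"half d12,34:",((Q[1]+Q[3])/2).round(4))
    for i in range(4):
        d=Q[(i+1)%4]-Q[i]; print("  ",np.linalg.norm(d).round(4), np.degrees(np.arctan2(d[1],d[0])).round(1))
E
python3 - <<'E'
from h import *
p,T,o=shot("wrist"); print(o["tool_pos"])
f=lambda q:np.array(q)/6+[215,130]-0.0
ed([onz(p,f(q),.018,T) for q in [(82,80),(622,84),(608,420),(100,415)]])
ed([onz(p,f(q),.125,T) for q in [(246,305),(450,305),(450,505),(248,505)]])
f=lambda q:np.array(q)/5+[330,170]
Q=[onz(p,f(q),.016,T) for q in [(125,58),(710,133),(595,516),(52,452)]]; ed(Q)
E
```

```text
[ 0.42860221 -0.37204758  0.24393309]
C [ 0.4224 -0.3673] [ 0.4225 -0.3671] half d12,34: [ 0.4226 -0.3668]
   0.0975 60.6
   0.0631 -29.1
   0.0965 -119.6
   0.0629 151.8
C [ 0.4214 -0.3671] [ 0.4213 -0.3673] half d12,34: [ 0.4213 -0.3674]
   0.027 61.0
   0.0279 -28.1
   0.0276 -119.0
   0.0279 150.7
C [ 0.5569 -0.2661] [ 0.557 -0.266] half d12,34: [ 0.5571 -0.266 ]
   0.1361 53.6
   0.0984 -35.3
   0.1358 -126.3
   0.0985 144.9
```

```bash
python3 -m handwheel '[[[0.002,0.001,0.02,0,0],[0.002,0,0.02,0,0],[0.002,0,0.02,0,0],[0.002,0,0.02,0,0],[0,0,0.01,0,0],[0,0,0,0,0],[0,0,0,0,0]]]'
python3 - <<'E'
from h import *
p,T,o=shot("wrist"); print(o["tool_pos"],o["orientation"],o["clock"])
cv2.imwrite("pics/w3.png",p["color"][:,:,::-1])
E
```

```text
clock: 5.35
tool_pos: [0.4223, -0.3674, 0.154]
orientation: [-180.0, -0.0, 150.8]
force: [0.9, -0.3, 0.8]
opening: 0.0878
[ 0.42228132 -0.36742083  0.15397735] [-1.79974188e+02 -5.68713748e-03  1.50834954e+02] 5.35
```

View pics/w3.png

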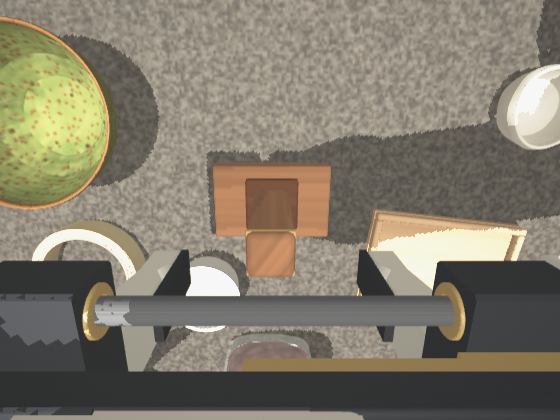

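The handle at (271,255) lies midway between the fingers, so I descend and close.

```bash
python3 -m handwheel '[[[0,0,0.015,0,0],[0,0,0.02,0,0],[0,0,0.02,0,0],[0,0,0.011,0,0],[0,0,0,0,0],[0,0,0,0,0]]]'
python3 -m handwheel '[[[0,0,0,0,1],[0,0,0,0,1],[0,0,0,0,1],[0,0,0,0,1],[0,0,0,0,1],[0,0,0,0,1],[0,0,0,0,1],[0,0,0,0,1],[0,0,0,0,1],[0,0,0,0,1]]]'
python3 - <<'E'
from h import *
p,T,o=shot("wrist"); print(o)
cv2.imwrite("pics/w4.png",p["color"][:,:,::-1])
E
```

```text
clock: 5.9
tool_pos: [0.4224, -0.3675, 0.0882]
orientation: [-180.0, 0.0, 150.8]
force: [0.3, -0.4, -0.2]
opening: 0.088
clock: 6.73
tool_pos: [0.4219, -0.3672, 0.0875]
orientation: [-180.0, -0.0, 150.8]
force: [-0.6, -0.4, -2.4]
opening: 0.0275
{'clock': 6.7333, 'joint_pos': array([-2.09749508e+01,  1.84873608e+01, -2.53034002e+01,  1.85768606e-02,
       -4.62214825e+01, -9.82637882e+01]), 'qvel': array([-0.02211326,  0.16891331, -0.0030918 , -1.44083181,  0.11428677,
       -0.1396283 ]), 'tau': array([-5.00440300e-01, -4.93662214e+01,  2.29983330e+01,  5.49153239e+00,
       -1.84586719e-01, -6.01301974e-03]), 'tool_pos': array([ 0.42188943, -0.36723825,  0.0875339 ]), 'orientation': array([-1.79984969e+02, -1.01905169e-02,  1.50774114e+02]), 'force': array([-0.57100605, -0.3508364 , -2.37185023]), 'moment': array([-0.52601627,  0.17565866,  0.07203132]), 'opening': 0.02751079606451394}
```

View pics/w4.png

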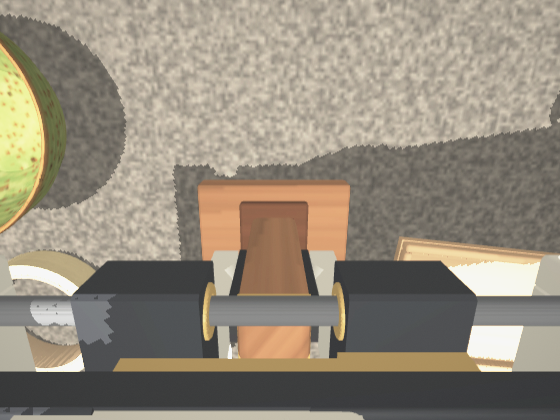

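```bash
python3 -m handwheel '[[[0,0,-0.008,0,1],[0,0,-0.014,0,1],[0,0,-0.02,0,1],[0,0,-0.025,0,1],[0,0,-0.028,0,1],[0,0,-0.028,0,1],[0,0,-0.028,0,1],[0,0,-0.022,0,1],[0,0,-0.012,0,1],[0,0,-0.005,0,1],[0,0,0,0,1]]]'
python3 -m handwheel '[[[0,0.008,0,0,1],[0,0.014,0,0,1],[0,0.02,0,0,1],[0.001,0.025,0,0,1],[0.001,0.027,0,0,1],[0.001,0.028,0,0,1],[0.002,0.028,0,0,1],[0.002,0.028,0,0,1],[0.002,0.028,0,0,1],[0.002,0.028,0,0,1],[0.001,0.028,0,0,1],[0.001,0.028,0,0,1],[0.001,0.027,0,0,1],[0,0.022,0,0,1],[0,0.015,0,0,1],[0,0.008,0,0,1],[0,0.005,0,0,1],[0,0,0,0,1],[0,0,0,0,1],[0,0,0,0,1]]]'
python3 - <<'E'
from h import *
p,T,o=shot("wrist"); print(o)
cv2.imwrite("pics/w5.png",p["color"][:,:,::-1])
E
```

```text
clock: 7.7
tool_pos: [0.4221, -0.367, 0.2786]
orientation: [180.0, 0.1, 150.8]
force: [-0.2, 0.7, -4.4]
opening: 0.0281
clock: 9.37
tool_pos: [0.5885, -0.0408, 0.2776]
orientation: [-180.0, -0.0, 150.7]
force: [0.0, -0.6, -3.6]
opening: 0.0278
{'clock': 9.3667, 'joint_pos': array([ 1.50051516e+01,  1.14338926e+01, -7.42671886e+00,  3.49958799e-03,
       -7.11569114e+01, -1.34285511e+02]), 'qvel': array([-0.19137618, -0.21946037,  0.12708406, -0.00397189,  0.0589339 ,
       -0.123674  ]), 'tau': array([ 3.64730135e-01, -4.73167348e+01,  3.09950459e+01,  7.56582409e+00,
       -6.63969317e-02, -1.79391827e-03]), 'tool_pos': array([ 0.58850307, -0.04084673,  0.27756424]), 'orientation': array([-1.79985394e+02, -1.02317434e-02,  1.50720770e+02]), 'force': array([ 0.02030411, -0.63566999, -3.58242128]), 'moment': array([-0.07242639, -0.02190125,  0.03717822]), 'opening': 0.02781569246191441}
```

View pics/w5.png

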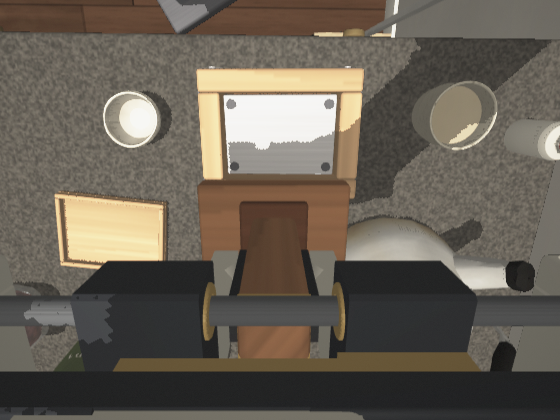

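The wrist view shows the press frame's near edge at (198–363,70–90) and the plate with its four screw heads at (231,104), (329,103), (324,167) and (235,167). The tray is at (110,232). I zoom in on the press.

Run:
```python
from h import *
p,T,o=shot("wrist")
cv2.imwrite("pics/w5z.png",cv2.resize(p["color"][55:205,185:375][:,:,::-1],None,fx=4,fy=4,interpolation=2))
p,T,o=shot("scene"); cv2.imwrite("pics/sc2.png",p["color"][:,:,::-1])
p,T,o=shot("side"); cv2.imwrite("pics/sd2.png",p["color"][:,:,::-1])
```

```text
(no output)
```

View pics/w5z.png

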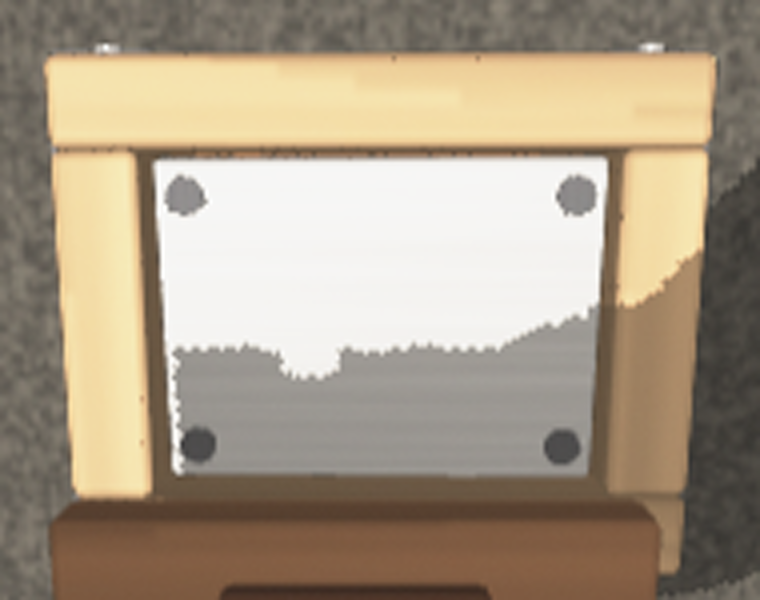

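View pics/sd2.png

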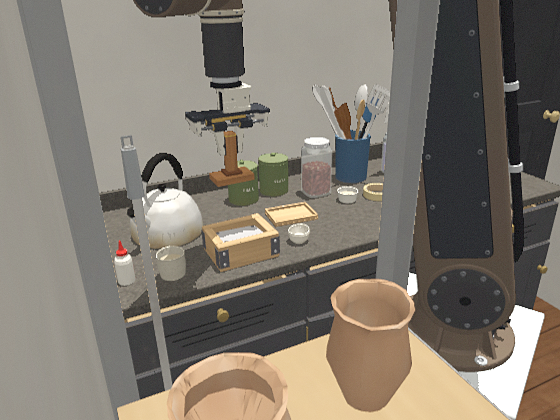

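Run:
```python
from h import *
p,T,o=shot("wrist"); print(o["tool_pos"],o["orientation"])
f=lambda q:np.array(q)/4+[185,55]
ed([onz(p,f(q),.07,T) for q in [(52,150),(708,148),(686,494),(75,497)]])
print("outer x length", [onz(p,f(q),.07,T).round(4) for q in [(46,58),(716,56),(681,572)]])
a=[onz(p,f(q),.07,T) for q in [(46,58),(716,56),(681,572)]]; print((a[0]+a[2])/2, np.linalg.norm(a[0]-a[1]),np.linalg.norm(a[2]-a[1]))
ed([onz(p,f(q),.056,T) for q in [(154,158),(608,158),(590,474),(180,474)]])
# tray
print([ (d["xy"],d["conf"],onz(p,d["xy"],0,T)) for d in place_of("tamper_tray",p)])
print([ (d["xy"],d["conf"],onz(p,d["xy"],0,T)) for d in place_of("tile_press",p)])
print([ (d["xy"],d["conf"],onz(p,d["xy"],.055,T)) for d in place_of("plate_top",p)])
f=lambda q:q
ed([onz(p,f(q),.018-0.0,T)[:2] for q in [(200,181),(348,181),(348,181),(200,181)]])
# foot in tool frame: edge near camera, upper (z=0.088-0.018 ahead)
M=np.array(p["tool_from_camera"])
for q in [(199,183),(349,182)]:
    d=M[:3,:3]@np.linalg.inv(p["mtx"])@np.array([q[0],q[1],1]); oo=M[:3,3]; print("tool",(oo+d*((.0705-oo[2])/d[2])).round(4))
```

```text
[ 0.58875902 -0.04066457  0.27780511] [1.79986222e+02 1.47664892e-02 1.50718620e+02]
C [ 0.5508 -0.0102] [ 0.5507 -0.0105] half d12,34: [ 0.5507 -0.0107]
   0.1615 60.9
   0.0869 -28.6
   0.1623 -119.0
   0.0872 150.9
outer x length [array([ 0.455 , -0.0498,  0.07  ]), array([0.5337, 0.0916, 0.07  ]), array([0.6471, 0.0293, 0.07  ])]
[ 0.5510453  -0.01025977  0.07      ] 0.1617538568215267 0.12941726146027036
C [ 0.5503 -0.0101] [ 0.5508 -0.0093] half d12,34: [ 0.5512 -0.0085]
   0.1165 60.7
   0.0823 -29.4
   0.1127 -119.3
   0.0824 153.2
[([113.8, 232.7], 0.6, array([ 5.58675870e-01, -2.68158017e-01, -5.55111512e-17]))]
[]
[([277.3, 139.0], 0.63, array([ 0.55237162, -0.01439758,  0.055     ]))]
C [ 0.5982 -0.044 ] [ 0.5982 -0.044 ] half d12,34: [ 0.5982 -0.044 ]
   0.1811 60.7
   0.0 0.0
   0.1811 -119.3
   0.0 0.0
tool [ 0.0323 -0.0472  0.0705]
tool [0.033  0.0498 0.0705]
```

Run:
```python
from h import *
c=np.array([.551,-.0105]);a=np.radians(60.9-90)
ex=np.array([np.cos(a),np.sin(a)]);ey=np.array([-ex[1],ex[0]])
for n,crop in (("scene",(180,280,180,340)),("side",(205,275,190,290))):
    p,T,o=shot(n); im=p["color"][:,:,::-1].copy()
    r0,r1,c0,c1=crop; s=int(800/(c1-c0)); im=cv2.resize(im[r0:r1,c0:c1],None,fx=s,fy=s,interpolation=2)
    for hx,hy,z in ((66,82,.07),(44,60,.07),(66,82,0)):
        pts=[]
        for sx,sy in((1,1),(1,-1),(-1,-1),(-1,1)):
            X=c+ex*hx*sx/1e3+ey*hy*sy/1e3; u=proj(p,np.append(X,z),T); pts.append(((u-[c0,r0]+.5)*s).astype(int))
        cv2.polylines(im,[np.array(pts)],True,(255,0,255),1)
    cv2.imwrite(f"pics/chk_{n}.png",im)
```

```text
(no output)
```

View pics/chk_scene.png

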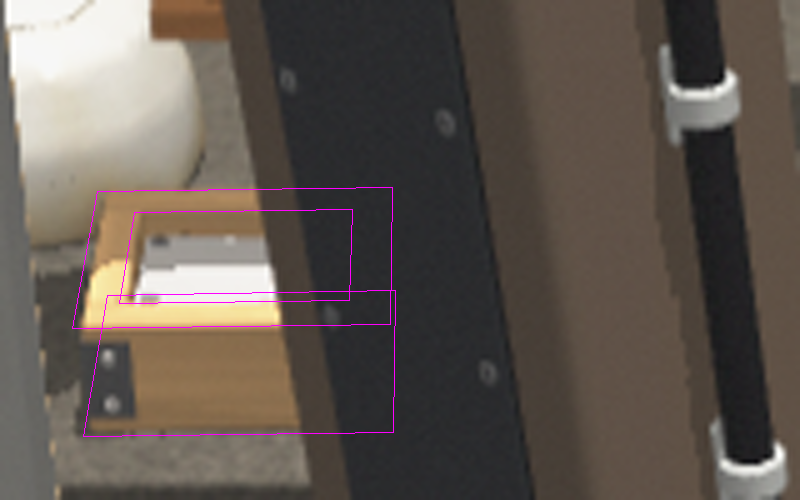

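View pics/chk_side.png

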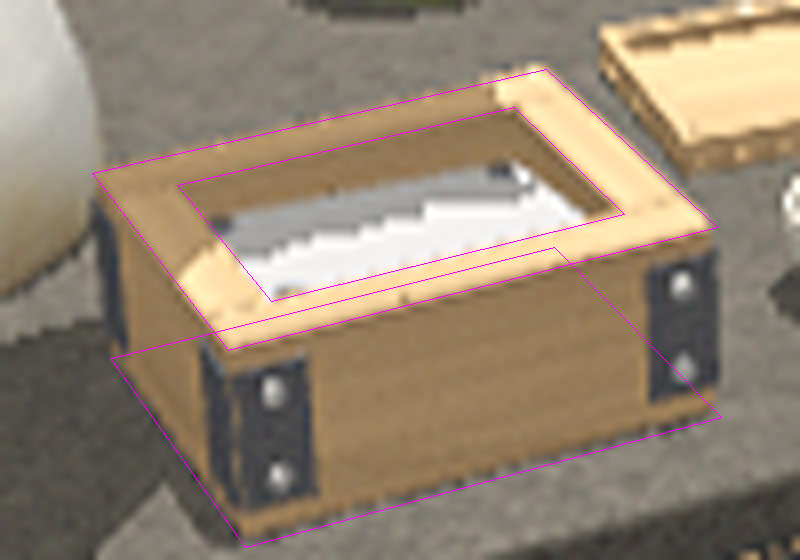

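```bash
python3 -m handwheel '[[[0.006,0.001,0.005,0,1],[0.01,0.001,0.012,0,1],[0.012,0.001,0.018,0,1],[0.01,0.001,0.02,0,1],[0.006,0.001,0.02,0,1],[0.0035,0.0004,0.015,0,1],[0,0,0.01,0,1],[0,0,0.004,0,1],[0,0,0,0,1],[0,0,0,0,1]]]'
python3 - <<'E'
from h import *
o=telemetry.get_obs(); print(o["tool_pos"],o["orientation"],o["force"],o["moment"])
p,T,o=shot("side"); cv2.imwrite("pics/sd3.png",cv2.resize(p["color"][150:280,180:310][:,:,::-1],None,fx=4.5,fy=4.5,interpolation=2))
p,T,o=shot("scene"); cv2.imwrite("pics/sc3.png",cv2.resize(p["color"][140:290,150:340][:,:,::-1],None,fx=4,fy=4,interpolation=2))
p,T,o=shot("wrist"); cv2.imwrite("pics/w6.png",p["color"][:,:,::-1])
E
```

```text
clock: 10.7
tool_pos: [0.5508, -0.0121, 0.1741]
orientation: [180.0, 0.0, 150.8]
force: [1.3, -0.3, -3.7]
opening: 0.0282
[ 0.5508245  -0.01214697  0.17409675] [1.79986258e+02 4.34089077e-02 1.50771817e+02] [ 1.28279865 -0.3215731  -3.67365339] [-0.14646846 -0.04156665 -0.02196536]
```

View pics/sd3.png

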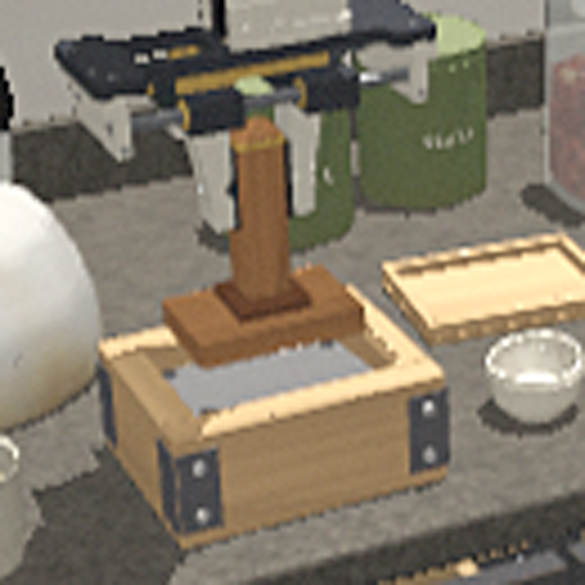

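View pics/sc3.png

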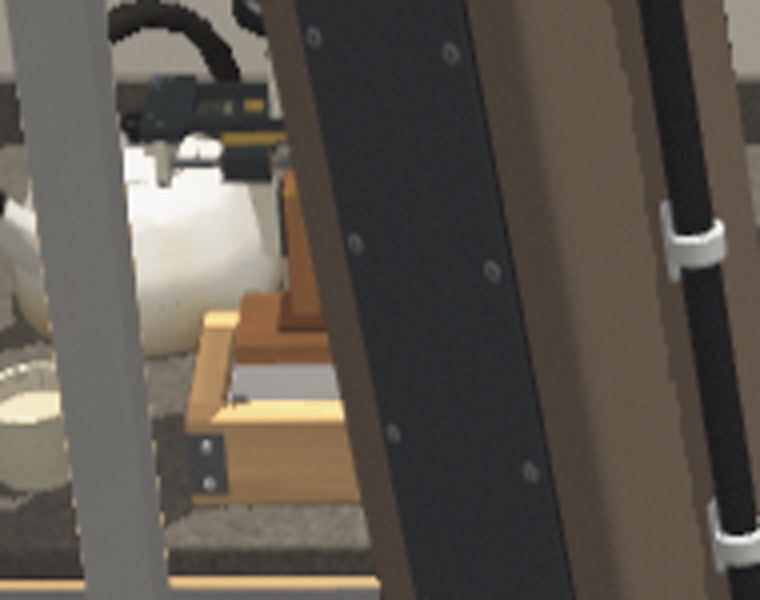

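View pics/w6.png

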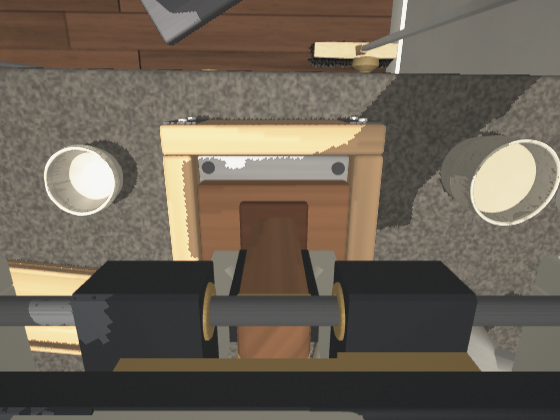

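Run:
```python
from h import *
p,T,o=shot("wrist"); M=np.array(p["tool_from_camera"]); print(o["tool_pos"][2])
cv2.imwrite("pics/w6z.png",cv2.resize(p["color"][110:270,150:400][:,:,::-1],None,fx=3,fy=3,interpolation=2))
def tl(q,z):
    d=M[:3,:3]@np.linalg.inv(p["mtx"])@np.array([q[0],q[1],1]); oo=M[:3,3]; return (oo+d*((z-oo[2])/d[2])).round(4)
for q in [(162,125),(385,125),(162,155),(385,155)]: print(tl(q,o["tool_pos"][2]-.07))
for q in [(199,182),(349,182)]: print("foot",tl(q,.0695))
```

```text
0.1744936617474313
[ 0.0666 -0.0785  0.1045]
[0.0667 0.0805 0.1045]
[ 0.0453 -0.0807  0.1045]
[0.0454 0.0826 0.1045]
foot [ 0.0332 -0.047   0.0695]
foot [0.0332 0.0496 0.0695]
```

View pics/w6z.png

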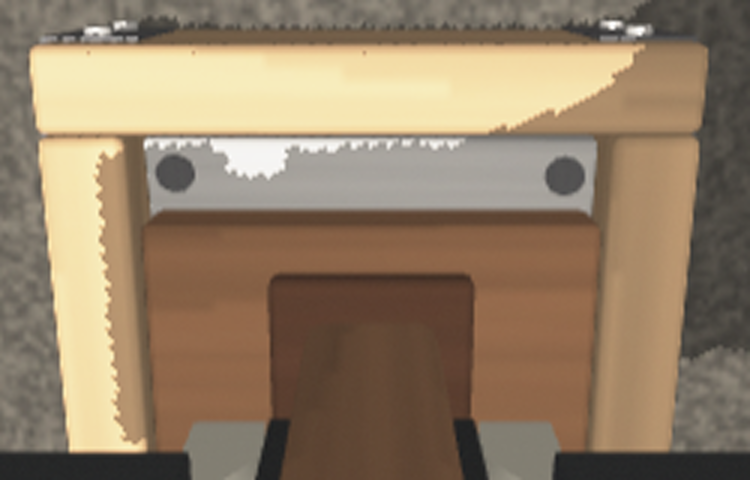

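```bash
python3 -m handwheel '[[[0,0,0.004,0,1],[0,0,0.006,0,1],[0,0,0.006,0,1],[0,0,0.004,0,1],[0,0,0.002,0,1],[0,0,0,0,1]]]'
python3 -m handwheel '[[[0,0,0.002,0,1],[0,0,0.002,0,1],[0,0,0.002,0,1],[0,0,0,0,1]]]'
python3 -m handwheel '[[[0,0,0.002,0,1],[0,0,0.002,0,1],[0,0,0.002,0,1],[0,0,0,0,1]]]'
```

```text
clock: 11.4
tool_pos: [0.5497, -0.0122, 0.1507]
orientation: [-179.9, -0.1, 150.8]
force: [1.0, 0.4, -4.3]
opening: 0.0277
clock: 11.73
tool_pos: [0.5504, -0.012, 0.1455]
orientation: [180.0, 0.0, 150.8]
force: [-1.1, 0.8, -3.0]
opening: 0.0279
clock: 12.07
tool_pos: [0.5505, -0.012, 0.1401]
orientation: [180.0, 0.0, 150.8]
force: [-2.7, 0.9, 7.1]
opening: 0.0279
```

```bash
python3 -m handwheel '[[[0,0,0.0015,0,1],[0,0,0.0015,0,1],[0,0,0.0015,0,1],[0,0,0,0,1]]]'
python3 -m handwheel '[[[0,0,0.0015,0,1],[0,0,0.0015,0,1],[0,0,0.0015,0,1],[0,0,0,0,1]]]'
python3 - <<'E'
from h import *
o=telemetry.get_obs(); print(o["tool_pos"],o["orientation"],o["force"],o["moment"])
p,T,o=shot("side"); cv2.imwrite("pics/sd4.png",cv2.resize(p["color"][150:280,180:310][:,:,::-1],None,fx=4.5,fy=4.5,interpolation=2))
E
```

```text
clock: 12.4
tool_pos: [0.5505, -0.012, 0.1358]
orientation: [180.0, 0.1, 150.8]
force: [-2.8, 1.4, 6.4]
opening: 0.028
clock: 12.73
tool_pos: [0.5504, -0.012, 0.1309]
orientation: [180.0, 0.0, 150.8]
force: [-1.8, 0.9, 3.3]
opening: 0.0278
[ 0.55042948 -0.01199176  0.13089075] [1.79969140e+02 3.43002319e-02 1.50778445e+02] [-1.8009083   0.8907757   3.34563466] [0.62603855 0.5108454  0.02409636]
```

View pics/sd4.png

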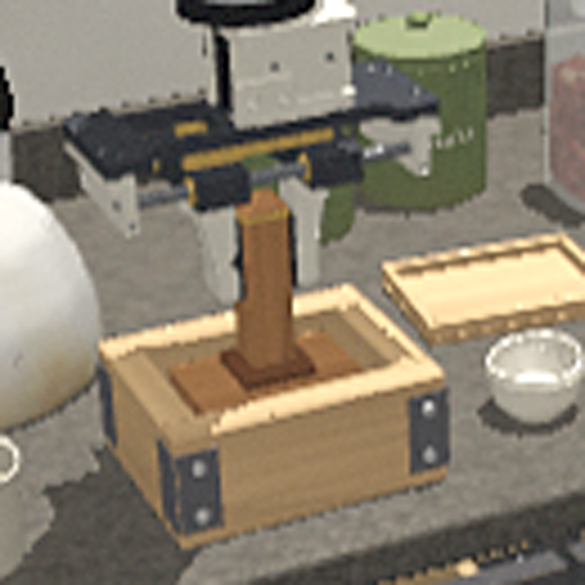

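```bash
python3 -m handwheel '[[[0,0,0.0015,0,1],[0,0,0.0015,0,1],[0,0,0.0015,0,1],[0,0,0,0,1]]]'
python3 -m handwheel '[[[0,0,0.001,0,1],[0,0,0.001,0,1],[0,0,0.001,0,1],[0,0,0,0,1]]]'
python3 -m handwheel '[[[0,0,0.001,0,1],[0,0,0.001,0,1],[0,0,0,0,1]]]'
```

```text
clock: 13.12
tool_pos: [0.5495, -0.0124, 0.125]
orientation: [-179.9, -0.1, 150.7]
force: [-0.3, -0.7, -3.5]
opening: 0.0279
clock: 13.45
tool_pos: [0.55, -0.0122, 0.1226]
orientation: [-180.0, -0.0, 150.8]
force: [-0.0, 0.5, -3.2]
opening: 0.028
clock: 13.7
tool_pos: [0.5503, -0.0122, 0.1218]
orientation: [180.0, 0.0, 150.8]
force: [-1.8, 0.2, 2.8]
opening: 0.0278
```

```bash
python3 -m handwheel '[[[0,0,0.0005,0,1],[0,0,0.0005,0,1],[0,0,0,0,1]]]'
python3 - <<'E'
from h import *
o=telemetry.get_obs(); print(o["tool_pos"],o["force"],o["moment"])
p,T,o=shot("side"); cv2.imwrite("pics/sd5.png",cv2.resize(p["color"][150:280,180:310][:,:,::-1],None,fx=4.5,fy=4.5,interpolation=2))
p,T,o=shot("wrist"); cv2.imwrite("pics/w7.png",p["color"][:,:,::-1])
print(telemetry.get_obs()["force"])
E
```

```text
clock: 13.95
tool_pos: [0.5504, -0.0122, 0.1216]
orientation: [180.0, 0.1, 150.8]
force: [-3.6, 0.1, 11.6]
opening: 0.028
[ 0.5504428  -0.01223031  0.12163311] [-3.63494583  0.06332575 11.59513089] [0.10218443 2.14996317 0.02380847]
[-5.52043823 -0.05448119 11.06622224]
```

View pics/sd5.png

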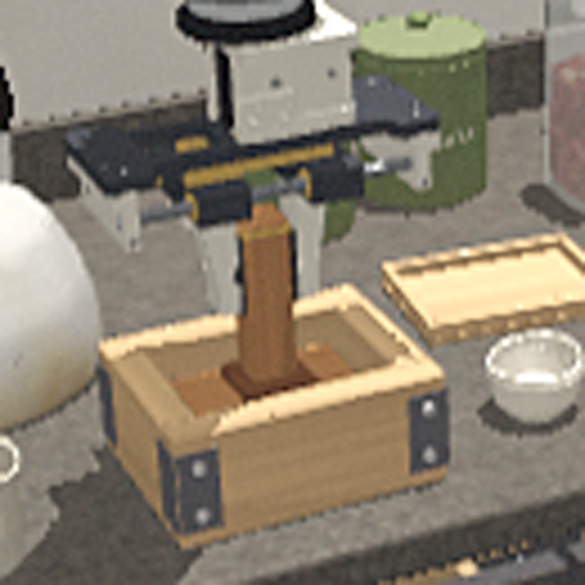

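View pics/w7.png

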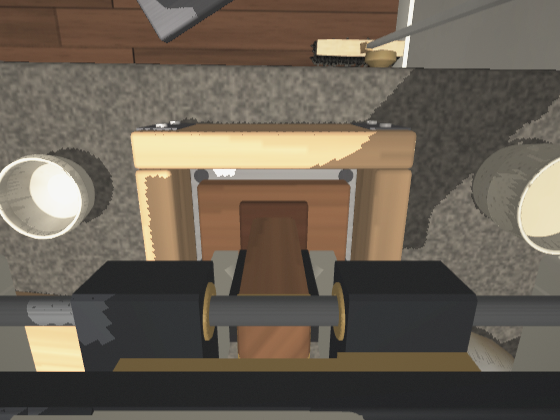

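```bash
python3 -m handwheel '[[[0,0,0.0005,0,1],[0,0,0,0,1],[0,0,0,0,1],[0,0,0,0,1]]]'
python3 -m handwheel '[[[0,0,0,0,1],[0,0,0,0,1],[0,0,0,0,1],[0,0,0,0,1],[0,0,0,0,1]]]'
python3 - <<'E'
from h import *
o=telemetry.get_obs(); print(o["tool_pos"],o["orientation"],o["force"],o["moment"],o["joint_pos"])
p,T,o=shot("wrist"); cv2.imwrite("pics/w8.png",cv2.resize(p["color"][110:270,150:400][:,:,::-1],None,fx=3,fy=3,interpolation=2))
E
```

```text
clock: 14.38
tool_pos: [0.5506, -0.0123, 0.1216]
orientation: [180.0, 0.1, 150.8]
force: [-5.9, -0.3, 14.0]
opening: 0.0283
clock: 14.8
tool_pos: [0.5506, -0.0123, 0.1216]
orientation: [180.0, 0.1, 150.8]
force: [-4.8, 0.1, 14.6]
opening: 0.0274
[ 0.55059563 -0.01233251  0.12155465] [1.79979219e+02 9.01147663e-02 1.50811923e+02] [-4.79887785  0.11351263 14.56950425] [ 5.31481286e-04  2.44039629e+00 -2.76194922e-02] [ 1.91353617e+01  1.53407292e+01 -2.44261356e+01  6.96657285e-02
 -5.01577153e+01 -1.38368021e+02]
```

View pics/w8.png

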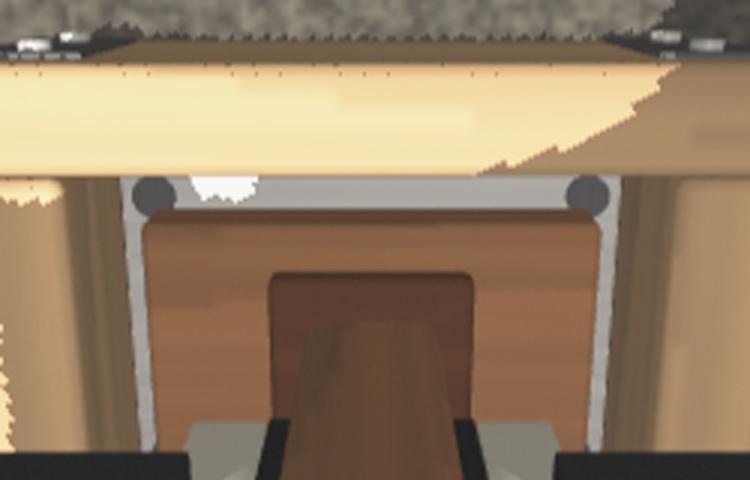

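The plate sits level, with an even rim visible round the foot, at about 18 N (14.5 N sensed plus the tamper's weight). That was held for over 0.8 s at unchanging height, so it is on a hard stop. I lift out now.

```bash
python3 -m handwheel '[[[0,0,-0.001,0,1],[0,0,-0.002,0,1],[0,0,-0.004,0,1],[0,0,-0.008,0,1],[0,0,-0.014,0,1],[0,0,-0.02,0,1],[0,0,-0.022,0,1],[0,0,-0.022,0,1],[0,0,-0.018,0,1],[0,0,-0.01,0,1],[0,0,-0.004,0,1],[0,0,0,0,1],[0,0,0,0,1]]]'
python3 - <<'E'
from h import *
o=telemetry.get_obs(); print(o["tool_pos"],o["orientation"],o["force"],o["moment"])
p,T,o=shot("side"); cv2.imwrite("pics/sd6.png",cv2.resize(p["color"][130:280,180:330][:,:,::-1],None,fx=4,fy=4,interpolation=2))
p,T,o=shot("wrist"); cv2.imwrite("pics/w9.png",p["color"][:,:,::-1])
E
```

```text
clock: 15.93
tool_pos: [0.5496, -0.0121, 0.2436]
orientation: [-180.0, -0.1, 150.8]
force: [0.1, -0.4, -4.0]
opening: 0.028
[ 0.54963746 -0.01208025  0.24359521] [-1.79968117e+02 -6.79273508e-02  1.50757820e+02] [ 0.05496285 -0.43270722 -4.01734045] [-0.07214647 -0.07038576  0.00118281]
```

View pics/sd6.png

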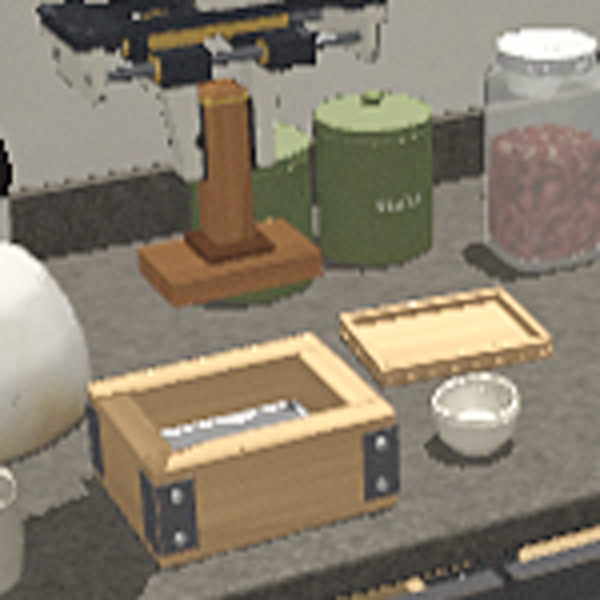

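View pics/w9.png

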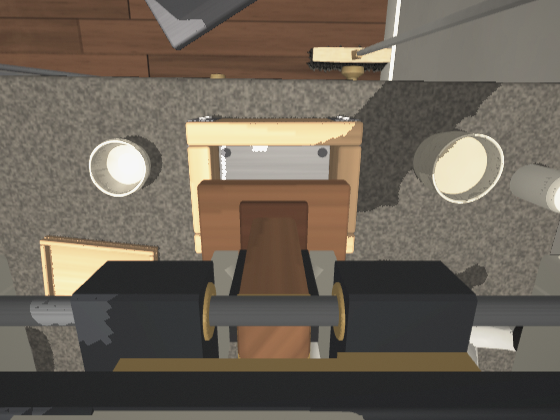

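```bash
python3 -m handwheel '[[[-0.01,0,-0.005,0,1],[-0.015,0,-0.01,0,1],[-0.015,0,-0.01,0,1],[-0.008,0,-0.005,0,1],[0,0,0,0,1],[0,0,0,0,1]]]'
python3 - <<'E'
from h import *
p,T,o=shot("wrist"); print(o["tool_pos"],o["orientation"]);cv2.imwrite("pics/w10.png",p["color"][:,:,::-1])
cv2.imwrite("pics/w10z.png",cv2.resize(p["color"][55:205,185:375][:,:,::-1],None,fx=4,fy=4,interpolation=2))
cv2.imwrite("pics/w10t.png",cv2.resize(p["color"][170:300,30:200][:,:,::-1],None,fx=4,fy=4,interpolation=2))
E
```

```text
clock: 16.53
tool_pos: [0.5917, -0.0356, 0.2733]
orientation: [-180.0, -0.1, 150.7]
force: [0.3, 0.4, -3.8]
opening: 0.0277
[ 0.59167511 -0.03564354  0.27330948] [-1.79951599e+02 -9.71165936e-02  1.50711516e+02]
```

View pics/w10z.png

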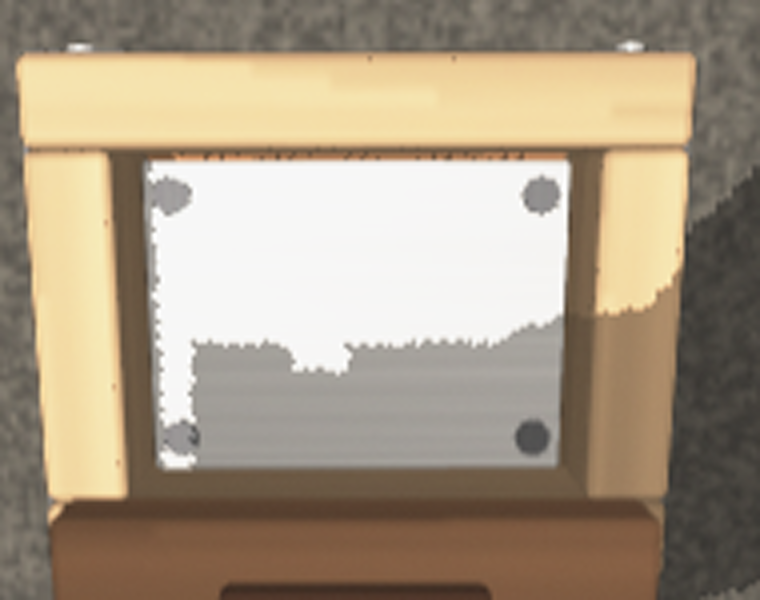

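View pics/w10t.png

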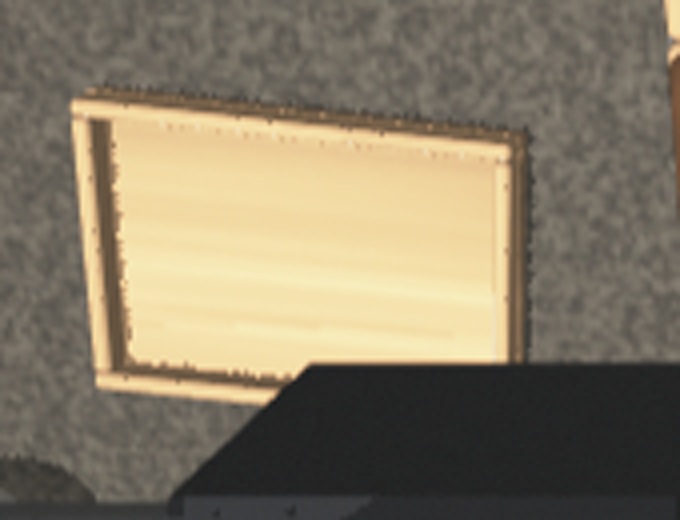

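Run:
```python
from h import *
p,T,o=shot("wrist")
f=lambda q:np.array(q)/4+[185,55]
pl=np.array([f(q) for q in [(144,158),(570,160),(558,467),(159,467)]])
ob=np.array([[.042,-.058,0],[.042,.058,0],[-.042,.058,0],[-.042,-.058,0]])
# same for frame 88x164 rect as control
fr=np.array([f(q) for q in [(24,150),(688,149),(667,497),(48,498)]])
of=np.array([[.044,-.082,0],[.044,.082,0],[-.044,.082,0],[-.044,-.082,0]])
for i,ob_ in ((pl,ob),(fr,of)):
    ok,r,t=cv2.solvePnP(ob_,i,p["mtx"],None,flags=cv2.SOLVEPNP_ITERATIVE)
    R=T[:3,:3]@cv2.Rodrigues(r)[0]; c=T[:3,:3]@t[:,0]+T[:3,3]
    n=R[:,2]*np.sign(R[2,2]); print(c.round(4),n.round(3),np.degrees(np.arccos(n[2])).round(2))
# plate edges at assumed height
ed([onz(p,q,.034,T) for q in pl])
g=lambda q:np.array(q)/4+[30,170]
Q=[onz(p,g(q),.016,T) for q in [(73,103),(516,146),(97,388)]]
print(np.round(Q,4)); print((Q[1]+Q[2])/2)
d=Q[1]-Q[0];print(np.linalg.norm(d),np.degrees(np.arctan2(d[1],d[0]))); d=Q[2]-Q[0];print(np.linalg.norm(d),np.degrees(np.arctan2(d[1],d[0])))
```

```text
[ 0.5501 -0.0102  0.031 ] [-0.017  0.028  0.999] 1.86
[ 0.55   -0.0107  0.0649] [-0.014  0.007  1.   ] 0.91
C [ 0.5499 -0.0102] [ 0.55   -0.0103] half d12,34: [ 0.5501 -0.0104]
   0.1146 60.5
   0.0837 -28.8
   0.1148 -119.2
   0.0843 151.0
[[ 0.4798 -0.2905  0.016 ]
 [ 0.5579 -0.1793  0.016 ]
 [ 0.5591 -0.3482  0.016 ]]
[ 0.558511   -0.26374919  0.016     ]
0.13587290526945534 54.92357460234194
0.09812451239857516 -36.05101239833567
```

Run:
```python
from h import *
P=[];
for k in range(3):
    p,T,o=shot("wrist"); P.append(p["color"].astype(float).mean(2))
g=np.mean(P,0)
f=lambda q:np.array(q,float)/4+[185,55]
C=[f(q) for q in [(144,158),(570,160),(558,467),(159,467)]]
cen=np.mean(C,0)
def edge(a,b,ws=3.0):
    d=b-a; L=np.linalg.norm(d); d/=L; n=np.array([-d[1],d[0]]);
    if n@(cen-a)<0: n=-n
    pts=[]
    for s in np.linspace(.12,.88,60)*L:
        ts=np.arange(-ws,ws+.01,.1); q=a+d*s+n*ts[:,None]
        v=cv2.remap(g.astype(np.float32),q[:,0].astype(np.float32)[None],q[:,1].astype(np.float32)[None],cv2.INTER_LINEAR)[0]
        gr=np.gradient(v); i=np.argmax(gr)
        w=np.clip(gr[max(0,i-8):i+9],0,None)**2; t=(w*ts[max(0,i-8):i+9]).sum()/w.sum()
        if v.max()-v.min()>30: pts.append(a+d*s+n*t)
    pts=np.array(pts,np.float32)
    vx,vy,x,y=cv2.fitLine(pts,cv2.DIST_HUBER,0,.01,.01)[:,0]
    res=np.abs((pts-[x,y])@np.array([-vy,vx])); print(len(pts),np.median(res).round(3))
    return np.cross([x,y,1],[x+vx,y+vy,1])
L=[edge(C[i],C[(i+1)%4]) for i in range(4)]
K=[]
for i in range(4):
    q=np.cross(L[i-1],L[i]); K.append(q[:2]/q[2])
K=np.array(K);print((K-C).round(2))
for z in (.031,.034): ed([onz(p,q,z,T) for q in K])
ob=np.array([[.042,-.058,0],[.042,.058,0],[-.042,.058,0],[-.042,-.058,0]])
ok,r,t=cv2.solvePnP(ob,K,p["mtx"],None)
R=T[:3,:3]@cv2.Rodrigues(r)[0]; n=R[:,2]*np.sign(R[2,2]); print((T[:3,:3]@t[:,0]+T[:3,3]).round(4),n.round(3),np.degrees(np.arccos(n[2])))
```

```text
60 0.021
60 0.195
60 0.007
60 0.686
[[ 0.76  0.99]
 [-0.42  0.45]
 [-0.68 -0.2 ]
 [ 0.57 -0.16]]
C [ 0.5508 -0.0105] [ 0.5508 -0.0105] half d12,34: [ 0.5509 -0.0104]
   0.1145 60.8
   0.0838 -29.0
   0.1144 -119.2
   0.0839 151.0
C [ 0.5506 -0.0103] [ 0.5506 -0.0103] half d12,34: [ 0.5506 -0.0103]
   0.1136 60.8
   0.0832 -29.0
   0.1136 -119.2
   0.0832 151.0
[ 0.551  -0.0106  0.0273] [-0.019  0.007  1.   ] 1.1402300075239582
```

The plate's opposite edges agree to 0.1 %, so it is level and it stays down. I now move over the tray, centred about (0.5577,-0.265) with its long axis near 54.5°.

```bash
python3 -m handwheel '[[[-0.003,-0.008,0,0,1],[-0.006,-0.015,0,0,1],[-0.008,-0.02,0,0,1],[-0.009,-0.024,0,0,1],[-0.01,-0.026,0,0,1],[-0.01,-0.026,0,0,1],[-0.01,-0.026,0,0,1],[-0.009,-0.025,0,0,1],[-0.008,-0.022,0,0,1],[-0.006,-0.015,0,0,1],[-0.003,-0.008,0,0,1],[-0.0006,-0.0027,0,0,1],[0,0,0.01,0.03,1],[0,0,0.02,0.05,1],[0,0,0.02,0.03,1],[0,0,0.015,0,1],[0,0,0.005,0,1],[0,0,0,0,1],[0,0,0,0,1]]]'
python3 - <<'E'
from h import *
p,T,o=shot("wrist"); print(o["tool_pos"],o["orientation"],o["force"],o["moment"]);cv2.imwrite("pics/w11.png",p["color"][:,:,::-1])
p,T,o=shot("side"); cv2.imwrite("pics/sd7.png",cv2.resize(p["color"][100:250,220:370][:,:,::-1],None,fx=4,fy=4,interpolation=2))
E
```

```text
clock: 18.37
tool_pos: [0.5583, -0.2656, 0.2053]
orientation: [-180.0, 0.0, 144.5]
force: [0.2, 0.3, -3.2]
opening: 0.0277
[ 0.55829997 -0.26562127  0.20527932] [-1.79993704e+02  3.70307689e-02  1.44522335e+02] [ 0.22635525  0.25629804 -3.15540031] [-0.11070654 -0.11501971  0.03730161]
```

View pics/w11.png

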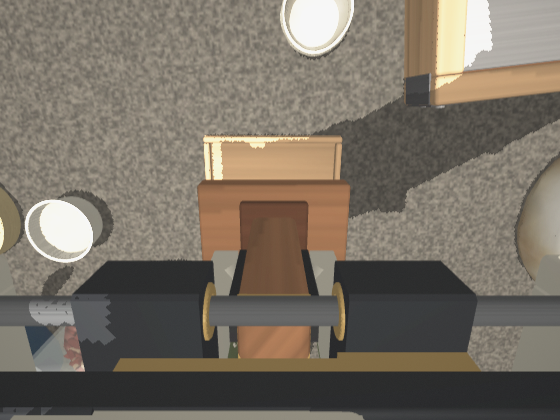

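View pics/sd7.png

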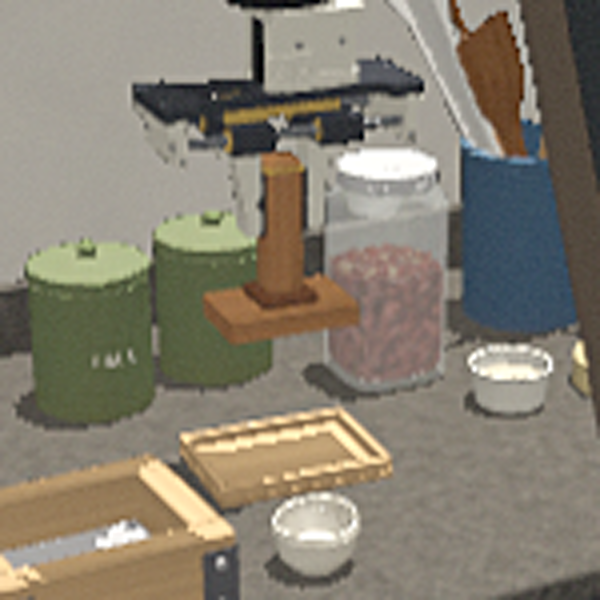

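Run:
```python
from h import *
p,T,o=shot("wrist"); M=np.array(p["tool_from_camera"])
cv2.imwrite("pics/w11z.png",cv2.resize(p["color"][120:200,190:360][:,:,::-1],None,fx=4.5,fy=4.5,interpolation=2))
def tl(q,z):
    d=M[:3,:3]@np.linalg.inv(p["mtx"])@np.array([q[0],q[1],1]); oo=M[:3,3]; return (oo+d*((z-oo[2])/d[2])).round(4)
for q in [(205,138),(341,138)]: print(tl(q,o["tool_pos"][2]-.016))
for q in [(199,182),(349,182)]: print("foot",tl(q,.0695))
```

```text
[ 0.049  -0.0657  0.19  ]
[0.0491 0.0665 0.19  ]
foot [ 0.0333 -0.047   0.0695]
foot [0.0333 0.0495 0.0695]
```

View pics/w11z.png

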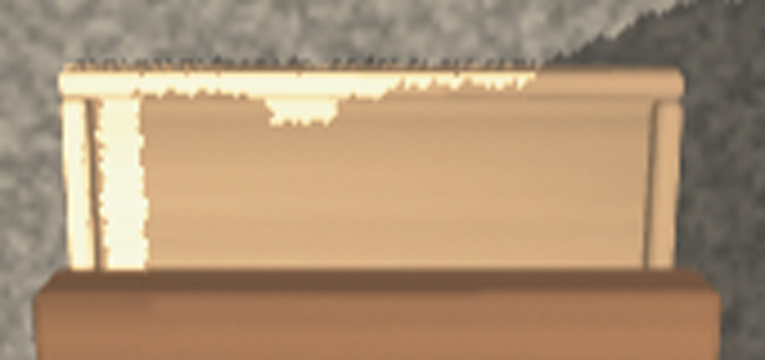

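```bash
python3 -m handwheel '[[[-0.001,0,0.008,0,1],[0,0,0.016,0,1],[0,0,0.02,0,1],[0,0,0.02,0,1],[0,0,0.018,0,1],[0,0,0.012,0,1],[0,0,0.006,0,1],[0,0,0.003,0,1],[0,0,0.001,0,1],[0,0,0,0,1]]]'
python3 -m handwheel '[[[0,0,0.001,0,1],[0,0,0.001,0,1],[0,0,0.001,0,1],[0,0,0.001,0,1],[0,0,0,0,1]]]'
```

```text
clock: 19.35
tool_pos: [0.5591, -0.2666, 0.1011]
orientation: [180.0, 0.1, 144.5]
force: [0.5, 0.1, -3.1]
opening: 0.0278
clock: 19.77
tool_pos: [0.5586, -0.2664, 0.0965]
orientation: [180.0, -0.0, 144.5]
force: [-0.7, 0.8, -3.6]
opening: 0.0281
```

```bash
python3 -m handwheel '[[[0,0,0.001,0,1],[0,0,0.001,0,1],[0,0,0,0,1],[0,0,0,0,1]]]'
python3 -m handwheel '[[[0,0,0.0007,0,1],[0,0,0.0007,0,1],[0,0,0,0,1],[0,0,0,0,1]]]'
```

```text
clock: 20.1
tool_pos: [0.5586, -0.2664, 0.0945]
orientation: [-180.0, -0.0, 144.5]
force: [0.1, 0.2, -2.7]
opening: 0.0279
clock: 20.43
tool_pos: [0.5588, -0.2665, 0.0935]
orientation: [180.0, 0.0, 144.5]
force: [-1.5, 0.9, 0.2]
opening: 0.0274
```

The foot is down, and the tray now carries the weight. I release.

```bash
python3 -m handwheel '[[[0,0,0,0,0.65],[0,0,0,0,0.6],[0,0,0,0,0.5],[0,0,0,0,0.3],[0,0,0,0,0],[0,0,0,0,0],[0,0,0,0,0],[0,0,0,0,0],[0,0,0,0,0],[0,0,0,0,0]]]'
python3 - <<'E'
from h import *
p,T,o=shot("wrist"); print(o["tool_pos"],o["orientation"],o["force"],o["opening"]);cv2.imwrite("pics/w12.png",p["color"][:,:,::-1])
p,T,o=shot("side"); cv2.imwrite("pics/sd8.png",cv2.resize(p["color"][100:250,220:370][:,:,::-1],None,fx=4,fy=4,interpolation=2))
E
```

```text
clock: 21.27
tool_pos: [0.5587, -0.2664, 0.0931]
orientation: [180.0, 0.0, 144.5]
force: [0.4, -0.2, 1.0]
opening: 0.0827
[ 0.55867061 -0.26643045  0.09314871] [1.79998879e+02 1.16270142e-03 1.44467170e+02] [ 0.3577284  -0.1829402   0.95837777] 0.08270933231993104
```

View pics/w12.png

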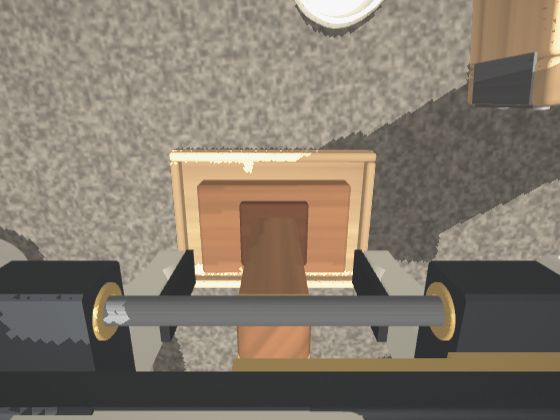

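View pics/sd8.png

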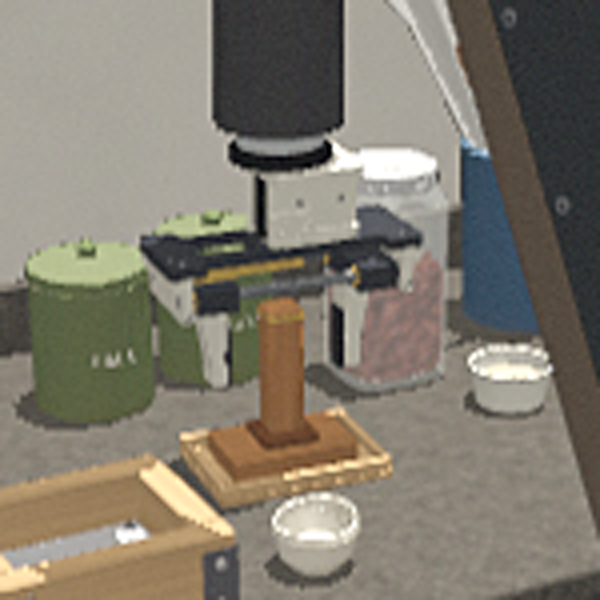

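The tamper stands upright inside the tray, with the foot at (199–350,182–275) and the tray rim at (171–375,152–285). The fingers are clear. I retreat straight up.

```bash
python3 -m handwheel '[[[0,0,-0.005,0,0],[0,0,-0.012,0,0],[0,0,-0.02,0,0],[0,0,-0.025,0,0],[0,0,-0.025,0,0],[0,0,-0.025,0,0],[0,0,-0.02,0,0],[0,0,-0.015,0,0],[0,0,0,0,0],[0,0,0,0,0],[0,0,0,0,0]]]'
python3 - <<'E'
from h import *
p,T,o=shot("wrist"); print(o["tool_pos"],o["force"],o["clock"]);cv2.imwrite("pics/w13.png",p["color"][:,:,::-1])
q,Tq,_=shot("side"); cv2.imwrite("pics/sd9.png",cv2.resize(q["color"][130:280,190:390][:,:,::-1],None,fx=4,fy=4,interpolation=2))
for t,z in [("tamper_handle",.096),("tamper_foot",.006),("tamper_tray",0)]:
    for n,pp,TT in(("w",p,T),("s",q,Tq)):
        for d in place_of(t,pp)[:1]: print(t,n,round(d["conf"],2),onz(pp,d["xy"],z,TT).round(4))
E
```

```text
clock: 22.28
tool_pos: [0.5583, -0.2663, 0.2397]
orientation: [180.0, -0.0, 144.5]
force: [-0.1, 0.9, 0.3]
opening: 0.0876
[ 0.55825147 -0.26625951  0.23974544] [-0.06257661  0.90075976  0.29744335] 22.2833
tamper_handle w 0.68 [ 0.5614 -0.2656  0.096 ]
tamper_handle s 0.96 [ 0.55   -0.2511  0.096 ]
tamper_foot w 0.76 [ 0.5572 -0.2642  0.006 ]
tamper_foot s 0.38 [ 0.5635 -0.2798  0.006 ]
tamper_tray s 0.91 [ 0.5508 -0.2618  0.    ]
```

View pics/w13.png

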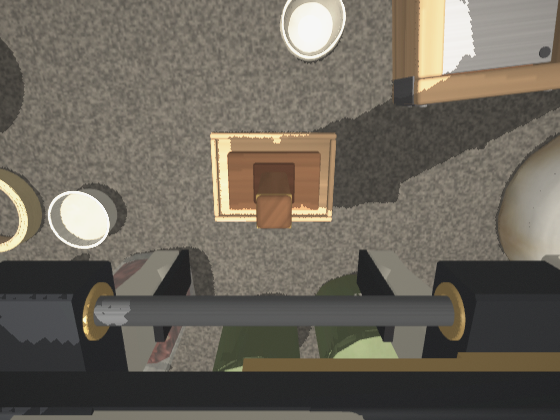

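View pics/sd9.png

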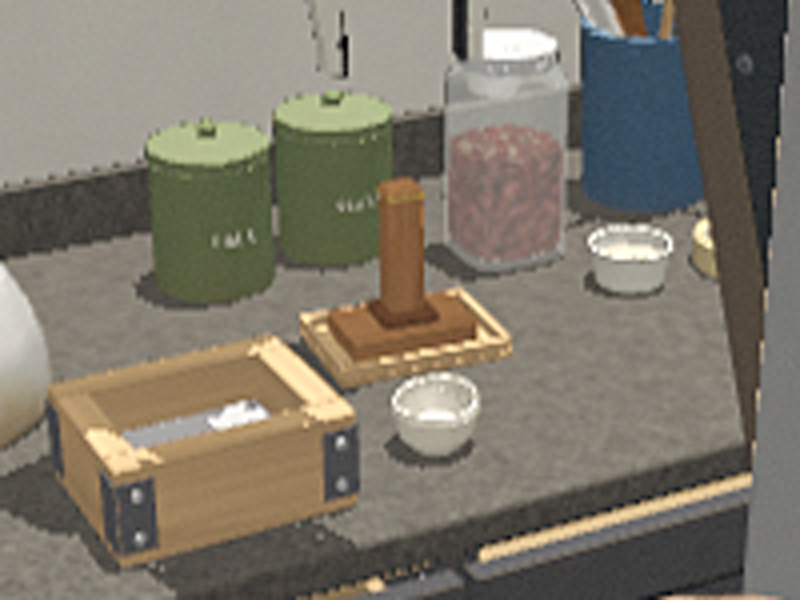

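```bash
python3 -c "
from plant import close_job; print(close_job())"
```

```text
the job is handed in; nothing more can be done
None
```

I pressed the plate down level on its stop, stood the tamper in its tray and handed the job in at about 22 s of the 54 s allowed. No verdict was reported.

- **Pressing:** I gripped the tamper by its handle and lowered it squarely into the press. The plate snapped past centre, and I held about 18 N on it for more than 0.8 s. That figure is 14.5 N measured plus the tamper's weight. The tool height no longer changed as the force rose, so the plate was on its hard stop.
- **Side force:** I noticed about 5 N of sideways force during the hold and did not trace it. The foot showed no visible shift in the grip.
- **Plate check:** After lifting out, the plate stayed down. The refined check found opposite edges of its outline equal to about 0.1 %, so it is level, although one edge of that fit was noisy. A first pose fit from corners picked by eye gave 1.9 degrees of tilt. The same fit gave 0.9 degrees for the fixed frame, so I put the difference down to measurement noise; the refined fit gave 1.1 degrees.
- **Tamper check:** It stands upright on the tray floor. The wrist camera puts its foot within about 2 mm of the tray centre, and pictures from two cameras show it inside the rim. The side-camera network gave spots up to about 20 mm away, which I judged less reliable than the wrist view.
- **Surroundings:** The fingers never came near the plate, the pots look unmoved, and the gripper ended open and well above everything.

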